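# Press the label holder home in the shelf-edge rail

### The job

Take the label holder out of the wooden card stand and lower it upright behind the front lip of the small bench shelf, card facing out over the lip, clear of the black sprung clip at its left end, until it stands on the channel floor. Then slide it along the channel against the clip, push the clip all the way in, and finish still gripping the holder and holding the clip pressed home. Do not knock over or shove the two dropper bottles on the shelf.

Things in the scene. Friction and masses are not known exactly. Their poses are not given: they have to be found in the camera images.
- label_holder: Loose white plastic label holder, blank card on its front (its -x): upright plate 8 mm thick (its x), 70 mm wide (y), 90 mm tall (z), about 60 g. Origin: centre of its underside. It starts upright in the card stand's slot, same yaw as the stand, underside 6 mm above the table, card roughly toward the robot. Grip across its thickness from above, about 60 mm above its underside.
- label_face (a point): Point on the card side of the label holder: 4 mm along the holder's -x and 55 mm above its underside.
- card_stand: Fixed wooden block 48 x 96 x 22 mm with one slot along its y, closed at both ends; the slot is 12 mm wide, 76 mm long and 16 mm deep. Origin at the centre of its underside, on the table. Between it and the arm's start stands an upright pipette on a holder (left of the tube rack): go round or over it (fingertips at 0.4 m clear it).
- shelf: Fixed low grey bench shelf, 150 mm long (its y), board top 50 mm above the table, reaching back to x = 127 mm. A straight aluminium channel runs along its front (-x, toward the robot). Origin on the table below the middle of the channel. Sprung black clip at the channel's +y end, fixed housing behind it (y = 49 to 75 mm); fixed stop at the -y end (channel free from y = -69 mm).
- channel_floor (a point): Middle of the channel floor: shelf x = 0, y = 0, 26 mm above the table. Channel along the shelf's y, 13 mm wide (inner faces at x = -6.5 and +6.5 mm). Front lip rises 20 mm above the floor, then flares outward (to x = -14 mm) up to 30 mm above the floor; back wall 24 mm high.
- clip_face (a point): Middle of the clip's face that looks along the shelf's -y, 12 mm above the channel floor; moves with the clip; at shelf y = +37 mm when released. The black clip is 11 x 20 mm and stands about 25 mm above the channel floor.
- price_clip (a joint): How far the black clip is pushed in, along the shelf's +y (m): 0 released, 0.012 fully in against its hard stop. A spring pushes back with about 3 N at the start and 7 N when fully in; let go, it pushes the holder back.
- vial_0: Dropper bottle with green cap, 19 mm across, 56 mm tall, loose on the back of the shelf board. Origin at the centre of its underside. Leave it alone.
- vial_1: Dropper bottle with white cap, 19 mm across, 56 mm tall, loose on the back of the shelf board. Origin at the centre of its underside. Leave it alone.
Mind the look-alikes: they are no part of the job. Leave any turquoise look-alike of the label_holder alone.

How it is judged:
By the outcome, as a careful person would: the job done as asked, in the order asked, and still so for the second after the job is handed in, while the arm keeps its last pose, push and grip.
It also fails if it takes over 42 s, if anything falls off the work surface, if the arm or the gripper's body presses on something with over 40 N, if the wrist force passes 120 N, or if a joint passes its speed limit or range.

### The arm

A 6-joint arm with a two-finger parallel gripper is mounted at the origin on a cart in front of the work surface, level with it; the furniture and walls round the work are solid. World frame = base frame: x ahead of the robot, y to its left, z up, the work surface at z = 0. Lengths are in m, angles in degrees, forces in N, time in s.
With the tool pointing down it reaches from about 0.275 to 0.75 m from the base axis. Payload 10.2 kg.
Tool frame: the origin (TCP) lies midway between the tips of the shut fingers; the grasp point (between the pads) lies 19 mm behind it; z points along the fingers, y is the line along which they close (so a half turn about z gives the same grasp; the last joint's range is limited). The gripper opens to 88 mm and grips with 3 to 60 N. Pads are 18 mm wide; open, the fingers measure 123 mm over their backs; the gripper's body (75 mm by 187 mm) begins 45 mm behind the grasp point.
Start: joints at [60.424, 17.928, 85.812, -0, 76.261, -12.8], TCP at [0.152, 0.503, 0.239] pointing down, gripper open.
Joint ranges: [-168.41, 168.41], [-55.51, 124.54], [10.69, 146.95], [-70.63, 250.63], [1, 178], [-165.06, 165.06]. Speed limits (degrees/s): [136.94, 136.94, 172.46, 180, 180, 180].

### API

Orientations are given as a 3x3 rotation matrix whose columns are the frame's x, y, z axes.
In Python, from rig import r, get_image, camera_params, hand_in gives the robot as it stands.
- The arm moves only by the tool arm_command, never from a script. Its argument "increments" is a list of rows, each a list of 3 entries, a list of its own where there are three numbers: the turn, a rotation vector about the tool's x, y, z in degrees, then the shift along the tool's x, y, z in cm, then the opening, from -1 (shut) to 1 (fully open). A call has 1 to 5 rows; each row shifts and turns the commanded pose from where the row before left it, along the tool's axes as they then stand; what a row does not reach is not made up. A row lasts 1/8 s, in which the tool goes at most 62.5 mm and 10.7 degrees, less where a joint would pass 70% of its speed; a pose out of reach is approached as far as the arm can. A call with a gripper value outside its range is refused whole. The fingers move at their own pace and stop on an object; the grip force is fixed at half the most. Time passes only in rows, so rows that do not move let the fingers close. It gives the time, the measured TCP pose, the force, the opening and the grip force at its end, in the units of the state.
- r.observe(): the state, without advancing time (a new reading comes with each control period).
- get_image(name): name is "scene" or "side" or "wrist"; returns the picture (384x512x3 uint8, blue, green, red); there is no depth.
- camera_params(name): a dict with "K" (3x3 intrinsics, pixels), "cam_to_world" (4x4, takes a point from camera to world coordinates); the wrist camera has in their place "hand_eye" (4x4, takes a point from camera to tool coordinates, whose origin is the TCP and whose axes are the flange's). Camera axes: x right, y up, looking along -z (the intrinsics and any distortion apply to the point x, -y, -z); pixel columns grow to the right and rows downward; lengths in m; the calibration is good to about 2 mm. A picture is of the moment at which its call begins: read the wrist's pose just before it. camera_params takes no time and is no camera call.
- hand_in(): hands the job in; it is judged then, once.
The state is a dict: "clock": time; "joint_positions": joint angles; "dq": joint speeds; "joint_torque": joint torques, N m; "position": TCP position; "orientation": TCP orientation; "force": force on the tool from outside, world axes, zero at the start; "wrist_torque": the same for the moment, N m; "width": finger opening in m; "gripper_force": force on a finger pad.
Only numpy, scipy, OpenCV 4.12 (cv2) and the standard library are available. Lean on these libraries where they do the work, as an engineer would, in place of code of your own. Each camera call takes 0.05 s, during which the arm holds its last target. There are 200 camera calls.

## Working session

There is one attempt and no reset: what is moved stays moved. The work goes in short steps, Python scripts to look and compute and a tool call to move; the robot and the scene stay as the last step left them, time stands still between calls to the robot, and variables do not carry over. Pictures are saved under pics/ and viewed, at most 10 in all, crops included, and the job is handed in when it is done.

Besides the shell and the picture viewer there is one more tool, called after "Emit:" as name(argument=value, ...) on one line, values as JSON. arm_command: Moves the arm, as the interface text tells. Its arguments: {"type":"object","properties":{"increments":{"type":"array"}},"required":["increments"]}

```bash
ls; mkdir -p pics; python3 - <<'E'
from rig import r,get_image,camera_params
import cv2,numpy as np
np.set_printoptions(precision=4,suppress=True)
s=r.observe();print(s['clock'],s['position'],s['orientation'],s['width'],s['force'])
for n in ("scene","side","wrist"):
    p=camera_params(n);print(n,p)
    cv2.imwrite(f'pics/{n}0.png',get_image(n))
a=cv2.imread('pics/scene0.png');b=cv2.imread('pics/side0.png')
cv2.imwrite('pics/s0.png',cv2.resize(a,(800,600),interpolation=cv2.INTER_CUBIC))
cv2.imwrite('pics/d0.png',cv2.resize(b,(800,600),interpolation=cv2.INTER_CUBIC))
E
```

```text
pics
0.0 [0.1514 0.5024 0.2382] [[-0.9574  0.2887 -0.0006]
 [ 0.2887  0.9574 -0.0011]
 [ 0.0003 -0.0012 -1.    ]] 0.08841037886953063 [ 0.3039 -0.72   -0.3149]
scene {'K': array([[381.6209,   0.    , 255.0529],
       [  0.    , 381.6209, 193.8748],
       [  0.    ,   0.    ,   1.    ]]), 'cam_to_world': array([[ 0.6165,  0.5464, -0.5669,  0.1029],
       [-0.7873,  0.4159, -0.4553, -0.3888],
       [-0.013 ,  0.727 ,  0.6866,  0.6352],
       [ 0.    ,  0.    ,  0.    ,  1.    ]])}
side {'K': array([[468.8318,   0.    , 260.9467],
       [  0.    , 468.8318, 190.725 ],
       [  0.    ,   0.    ,   1.    ]]), 'cam_to_world': array([[ 0.9723,  0.1533, -0.1767,  0.4599],
       [-0.2339,  0.6219, -0.7474, -0.6506],
       [-0.0046,  0.768 ,  0.6404,  0.6047],
       [ 0.    ,  0.    ,  0.    ,  1.    ]])}
wrist {'K': array([[269.8024,   0.    , 257.1896],
       [  0.    , 269.8024, 190.7954],
       [  0.    ,   0.    ,   1.    ]]), 'hand_eye': array([[-0.0011,  0.9526,  0.3043,  0.0798],
       [ 1.    ,  0.001 ,  0.0004, -0.0007],
       [ 0.    ,  0.3043, -0.9526, -0.146 ],
       [ 0.    ,  0.    ,  0.    ,  1.    ]])}
```

View pics/s0.png

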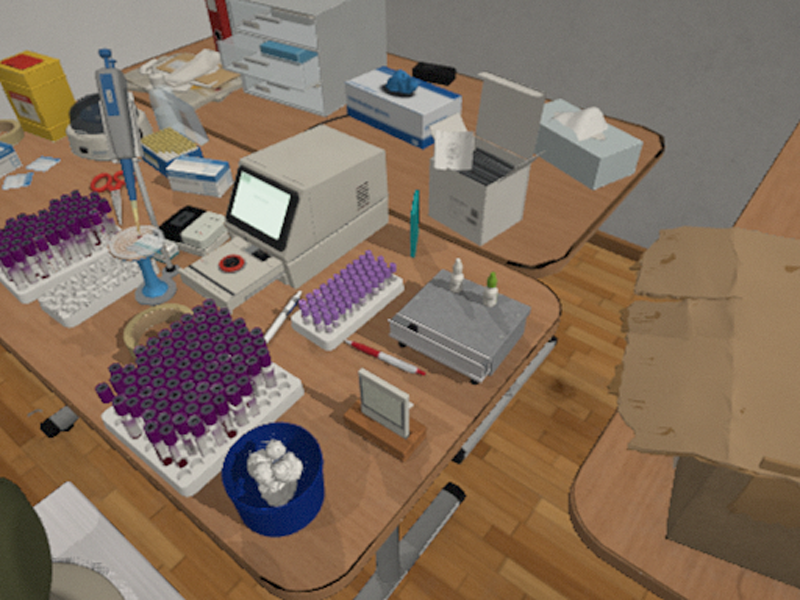

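View pics/d0.png

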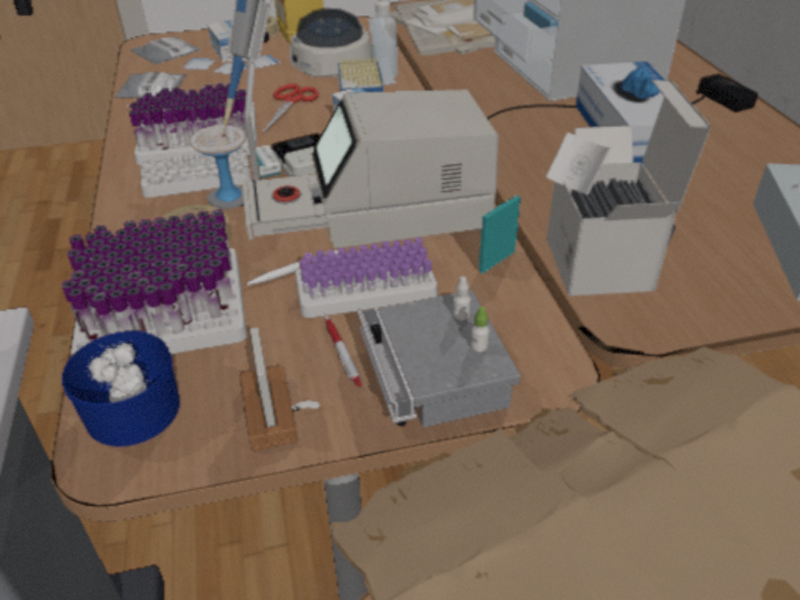

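The scene picture shows the white holder in its stand at about (385,410) of 800x600 and the shelf at (460,320) with the clip at its left end; the side picture shows the stand at (268,405) and shelf at (440,350). I'll zoom both for corner picking.

```bash
python3 - <<'E'
import cv2
for n,(x,y,w,h),k in (("scene",(210,165,140,135),5.5/1.3),("side",(148,170,192,120),4.15)):
    a=cv2.imread(f'pics/{n}0.png')[y:y+h,x:x+w]
    k=4
    a=cv2.resize(a,None,fx=k,fy=k,interpolation=cv2.INTER_CUBIC)
    for u in range(0,w,20):
        cv2.putText(a,str(x+u),(u*k,10),0,.35,(0,0,255),1); cv2.line(a,(u*k,0),(u*k,h*k),(0,0,255),1) if 0 else [cv2.circle(a,(u*k,v*k),1,(0,0,255),-1) for v in range(0,h,10)]
    for v in range(0,h,10): cv2.putText(a,str(y+v),(0,v*k+4),0,.35,(0,0,255),1)
    cv2.imwrite(f'pics/{n}z.png',a);print(a.shape)
E
```

```text
(540, 560, 3)
(480, 768, 3)
```

View pics/scenez.png

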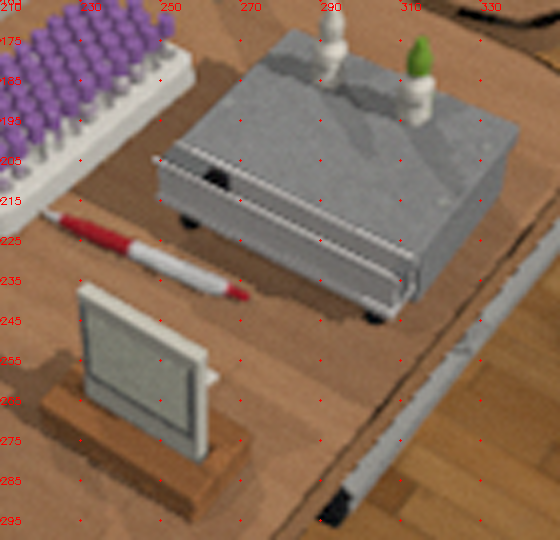

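View pics/sidez.png

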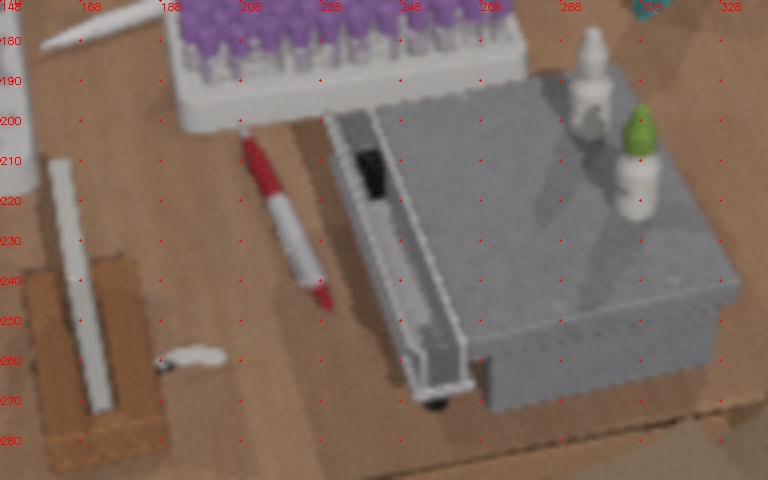

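```bash
cat > h.py <<'E'
import cv2,numpy as np
from scipy.optimize import least_squares
from rig import r,get_image,camera_params
np.set_printoptions(precision=4,suppress=True)
def proj(P,K,T):
    c=(np.atleast_2d(P)-T[:3,3])@T[:3,:3]; c=c*[1,-1,-1]
    q=c@K.T; return q[:,:2]/q[:,2:]
def wristT(s):
    T=np.eye(4);T[:3,:3]=s['orientation'];T[:3,3]=s['position'];return T@camera_params('wrist')['hand_eye']
def cam(n):
    p=camera_params(n); return p['K'],p['cam_to_world']
def place(q,L):
    c,s=np.cos(q[2]),np.sin(q[2]); return np.array(L,float)/1000@np.array([[c,s,0],[-s,c,0],[0,0,1]])+[q[0],q[1],0]
def fit(obs,q0):
    """obs: list of ((K,T), [(local mm),(u,v)]...)"""
    def f(q): return np.concatenate([(proj(place(q,[a for a,_ in o]),*C)-np.array([b for _,b in o])).ravel() for C,o in obs])
    s=least_squares(f,q0,loss='soft_l1'); return s.x,f(s.x).reshape(-1,2)
E
python3 - <<'E'
from h import *
S,D=cam('scene'),cam('side')
q,e=fit([(S,[((-24,48,22),(220,264.5)),((-24,-48,22),(258,289.5)),((24,-48,22),(272.5,275)),((-24,-48,0),(258,295.5)),((-4,35,96),(230,236.3)),((-4,-35,96),(261.75,252.5))]),
 (D,[((-24,48,22),(153.5,237)),((24,48,22),(181.8,233.8)),((24,-48,22),(188.8,275)),((-24,-48,22),(159.8,278.8)),((-24,-48,0),(161.8,288))])],[.4,-.1,0])
print(q,np.degrees(q[2]));print(e)
q2,e=fit([(S,[((127,-75,50),(339.5,196.8)),((127,75,50),(281.3,172.5)),((-14,75,56),(248.3,205)),((6.5,75,50),(255,202))]),
 (D,[((127,-75,50),(333,239.5)),((127,75,50),(301.8,187)),((-14,75,56),(228.5,199.5)),((6.5,75,50),(241,197)),((6.5,-75,50),(264,256))])],[.55,-.1,0])
print(q2,np.degrees(q2[2]));print(e)
np.save('q.npy',[q,q2])
segs=[]
for x in(-14,):segs+=[((x,-75,56),(x,75,56))]
segs+=[((-6.5,-75,46),(-6.5,75,46)),((6.5,-75,50),(6.5,75,50)),((-6.5,-69,26),(-6.5,37,26)),((6.5,-69,26),(6.5,37,26)),((127,-75,50),(127,75,50)),((6.5,-75,50),(127,-75,50)),((6.5,75,50),(127,75,50)),((-5.5,37,51),(5.5,37,51)),((-5.5,57,51),(5.5,57,51)),((-5.5,37,51),(-5.5,57,51)),((-14,-75,56),(-6.5,-75,46)),((-6.5,-75,46),(-6.5,-75,26))]
b=[(-24,-48),(24,-48),(24,48),(-24,48),(-24,-48)]
st=[((*b[i],z),(*b[i+1],z)) for i in range(4) for z in(0,22)]
h=[(-4,-35),(4,-35),(4,35),(-4,35),(-4,-35)]
st+=[((*h[i],z),(*h[i+1],z)) for i in range(4) for z in(22,96)]
ims=[]
for n,(x,y,w,hh) in (("scene",(210,165,135,135)),("side",(148,170,192,120))):
    a=cv2.resize(cv2.imread(f'pics/{n}0.png')[y:y+hh,x:x+w],None,fx=4,fy=4,interpolation=cv2.INTER_CUBIC)
    for qq,sg in((q,st),(q2,segs)):
        for p in sg:
            t=(proj(place(qq,p),*cam(n))-[x,y]+.5)*4
            cv2.line(a,*[tuple(int(v) for v in k) for k in t],(0,0,255),1,cv2.LINE_AA)
    ims.append(a)
H=540
o=np.hstack([ims[0][:480],ims[1]]) ; o=cv2.resize(o,(800,int(o.shape[0]*800/o.shape[1]))) if 0 else o
cv2.imwrite('pics/o1.png',ims[0]);cv2.imwrite('pics/o2.png',ims[1])
E
```

```text
[ 0.4353 -0.0977  0.0104] 0.596894336873554
[[-0.0416 -1.0656]
 [ 0.9613 -0.5564]
 [ 1.4925 -3.3524]
 [ 1.0312 -0.09  ]
 [-0.6395 -0.6163]
 [-2.0938  1.414 ]
 [ 0.5198  0.7184]
 [-0.0886 -0.9588]
 [-0.0151 -0.9593]
 [-1.2936  1.0802]
 [-1.3209  0.697 ]]
[ 0.5673 -0.0882  0.0669] 3.832428917989959
[[ 1.5645 -1.8965]
 [ 1.7828 -1.5011]
 [ 0.878  -0.9156]
 [-0.4144 -1.4821]
 [ 0.6302  0.5956]
 [-1.1649 -1.9496]
 [-1.0769 -1.997 ]
 [-2.4491  0.7776]
 [-0.4635  0.7391]]
```

View pics/o2.png

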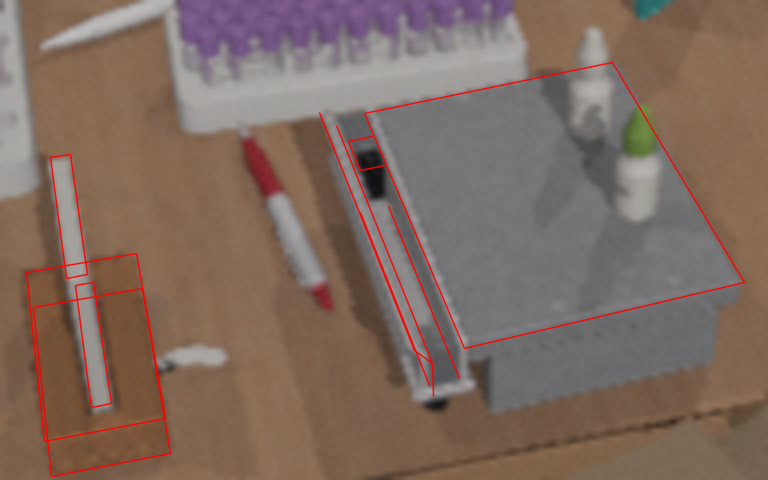

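The overlay shows the fitted stand and shelf wireframes within 2–3 mm (holder at px (75,215)–(95,410), channel (345,120)–(440,390)). Next step is to lift, rotate and travel above the stand.

Emit:
arm_command(increments=[[[0,0,0],[0,0,-5.5],1],[[0,0,0],[0,0,-5.5],1],[[0,0,10.4],[0,0,-5.5],1],[[0,0,10.4],[0,0,0],1],[[0,0,10.4],[0,0,0],1]])

```text
clock: 0.78
position: [0.1516, 0.5027, 0.4038]
orientation: [[-0.665, 0.747, 0.0], [0.747, 0.665, 0.0], [0.0, 0.0, -1.0]]
force: [0.9, 0.1, -0.3]
width: 0.0881
gripper_force: 0.0
```

Emit:
arm_command(increments=[[[0,0,10.4],[0,0,0],1],[[0,0,10.4],[0,0,0],1],[[0,0,10.4],[0,0,0],1],[[0,0,10.2],[0,0,0],1],[[0,0,0],[-5.4,2.5,0],1]])

```text
clock: 1.4
position: [0.1768, 0.4495, 0.4022]
orientation: [[-0.011, 1.0, -0.002], [1.0, 0.011, -0.002], [-0.002, -0.002, -1.0]]
force: [0.2, -1.3, 0.4]
width: 0.0879
gripper_force: 0.0
```

Emit:
arm_command(increments=[[[0,0,0],[-5.4,2.5,0],1],[[0,0,0],[-5.4,2.5,0],1],[[0,0,0],[-5.4,2.5,0],1],[[0,0,0],[-5.4,2.5,0],1],[[0,0,0],[-5.4,2.5,0],1]])

```text
clock: 2.02
position: [0.3053, 0.1786, 0.4037]
orientation: [[-0.011, 1.0, 0.0], [1.0, 0.011, 0.0], [0.0, 0.0, -1.0]]
force: [0.7, 0.5, -0.6]
width: 0.0882
gripper_force: 0.0
```

Emit:
arm_command(increments=[[[0,0,0],[-5.4,2.5,0],1],[[0,0,0],[-5.4,2.5,0],1],[[0,0,0],[-5.4,2.5,0],1],[[0,0,0],[-5.4,2.5,3],1],[[0,0,0],[0,0,5],1]])

```text
clock: 2.65
position: [0.4069, -0.0342, 0.3245]
orientation: [[-0.006, 1.0, 0.001], [1.0, 0.006, -0.001], [-0.001, 0.001, -1.0]]
force: [0.8, -0.1, 0.2]
width: 0.088
gripper_force: 0.0
```

Emit:
arm_command(increments=[[[0,0,0],[-3.3,3.7,0],1],[[0,0,0],[-3.3,3.7,0],1],[[0,0,0],[0,0,0],1]])

```text
clock: 3.02
position: [0.4816, -0.098, 0.324]
orientation: [[-0.009, 1.0, -0.002], [1.0, 0.009, 0.001], [0.001, -0.002, -1.0]]
force: [-0.3, -0.0, -0.1]
width: 0.0879
gripper_force: 0.0
```

```bash
python3 - <<'E'
from h import *
s=r.observe();a=get_image('wrist');cv2.imwrite('pics/w1.png',a)
np.savez('w1.npz',T=wristT(s));print(s['position'],s['dq'],s['orientation'])
C=(camera_params('wrist')['K'],wristT(s))
q,q2=np.load('q.npy')
b=cv2.resize(a,None,fx=2,fy=2,interpolation=cv2.INTER_CUBIC)
print(proj(place(q,[(0,0,96),(-24,48,22),(24,-48,22)]),*C));print(proj(place(q2,[(0,-69,26),(0,37,26),(127,75,50)]),*C))
b=cv2.resize(a,(800,600),interpolation=cv2.INTER_CUBIC)
cv2.imwrite('pics/w1b.png',b)
E
```

```text
[ 0.4816 -0.098   0.324 ] [ 1.7967 -4.0445  3.231   0.3501  0.6564  0.8125] [[-0.009   1.     -0.0024]
 [ 1.      0.009   0.001 ]
 [ 0.001  -0.0024 -1.    ]]
[[225.4977 162.7555]
 [214.7828 124.195 ]
 [245.3984 181.3526]]
[[310.4302 189.0264]
 [310.4902 126.0367]
 [400.3268  95.5293]]
```

View pics/w1b.png

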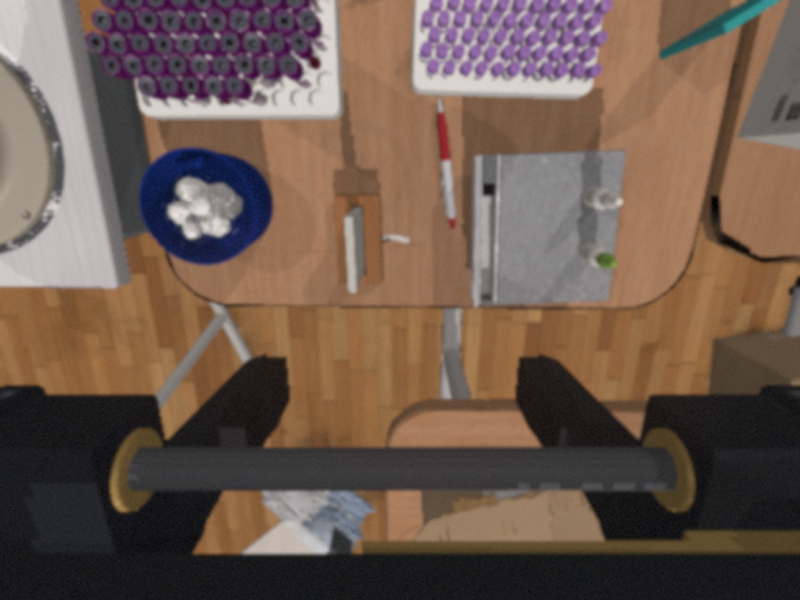

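The wrist picture shows the holder at about (352,250), the stand (337–382,193–285), channel (478–495,155–303) with clip (489,188), and bottles (603,200) and (605,260). This agrees with the prediction. I'll zoom in for a precise fit.

```bash
python3 - <<'E'
from h import *
a=cv2.imread('pics/w1.png')
def crop(x,y,w,h,k):
    c=cv2.resize(a[y:y+h,x:x+w],None,fx=k,fy=k,interpolation=cv2.INTER_CUBIC)
    for u in range(0,w,10):
        for v in range(0,h,10): cv2.circle(c,(u*k+k//2,v*k+k//2),1,(0,0,255),-1)
        cv2.putText(c,str(x+u),(u*k,10),0,.35,(0,0,255),1)
    for v in range(0,h,10): cv2.putText(c,str(y+v),(0,v*k+8),0,.35,(0,255,255),1)
    return c
cv2.imwrite('pics/w1z.png',np.hstack([crop(205,110,50,90,6),crop(295,90,82,112,6)[:540] if 0 else crop(295,110,80,90,6)]))
E
```

```text
(no output)
```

View pics/w1z.png

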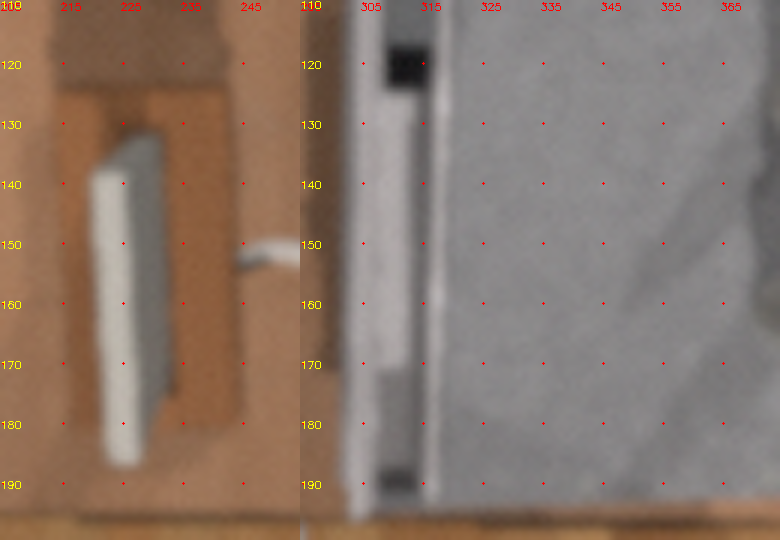

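```bash
python3 - <<'E'
from h import *
C=(camera_params('wrist')['K'],np.load('w1.npz')['T'])
q,q2=np.load('q.npy')
st=[((-24,48,22),(213.5,124.8)),((24,48,22),(243,124.8)),((24,-48,22),(245,180.8)),((-24,-48,22),(216.2,180.8))]
ho=[((-4,35,96),(219.8,138.2)),((4,35,96),(225.7,137.8)),((-4,-35,96),(222.3,186.8)),((4,-35,96),(228.2,186.8))]
sh=[((-14,-75,56),(302,195.3)),((-14,75,56),(303,99.2)),((6.5,60,50),(316.8,110)),((6.5,-75,50),(316.2,192.8)),((-5.5,37,51),(309,124.5)),((5.5,37,51),(315.3,124.5)),((127,75,50),(400,96)),((127,-75,50),(389,192))]
sh=[s for i,s in enumerate(sh) if i!=2]
for n,o,z in(('stand',st,q),('holder',ho,q),('both',st+ho,q),('shelf',sh,q2),('shelf noback',sh[:-2],q2)):
    x,e=fit([(C,o)],z);print(n,x,np.degrees(x[2]),'prev',z);print(e.round(1).tolist())
E
```

```text
stand [ 0.4334 -0.0978  0.0162] 0.9273537670424472 prev [ 0.4353 -0.0977  0.0104]
[[-0.1, -0.4], [0.1, -0.7], [-0.5, 0.5], [0.4, 0.7]]
holder [ 0.4332 -0.0982  0.0213] 1.2210329188379916 prev [ 0.4353 -0.0977  0.0104]
[[0.0, -0.2], [-0.0, 0.1], [0.2, 0.1], [-0.2, 0.0]]
both [ 0.4333 -0.0981  0.0181] 1.0393970850691974 prev [ 0.4353 -0.0977  0.0104]
[[-0.2, -0.3], [-0.0, -0.6], [-0.5, 0.6], [0.4, 0.9], [0.2, -0.3], [0.1, 0.0], [0.2, -0.0], [-0.2, -0.1]]
shelf [ 0.5645 -0.0844  0.046 ] 2.6335927915340647 prev [ 0.5673 -0.0882  0.0669]
[[0.6, 0.8], [1.0, -0.8], [-1.6, 1.7], [-0.3, 0.3], [0.7, -0.0], [-0.3, -1.4], [-0.5, -0.1]]
shelf noback [ 0.5645 -0.0838  0.0631] 3.612935688915412 prev [ 0.5673 -0.0882  0.0669]
[[1.4, 0.6], [0.1, -1.0], [-0.8, 1.3], [-0.7, -0.0], [0.3, -0.4]]
```

Emit:
arm_command(increments=[[[0,0,0],[-0.5,4,4],1],[[0,0,0],[-0.5,4,4],1],[[0,0,0],[0,0,4],1],[[0,0,0],[0,0,0],1]])

```text
clock: 3.58
position: [0.5592, -0.1044, 0.2037]
orientation: [[-0.012, 1.0, -0.005], [1.0, 0.012, 0.002], [0.002, -0.005, -1.0]]
force: [-0.1, -0.5, 0.7]
width: 0.0879
gripper_force: 0.0
```

```bash
python3 - <<'E'
from h import *
s=r.observe();a=get_image('wrist');cv2.imwrite('pics/w2.png',a)
np.savez('w2.npz',T=wristT(s));print(s['position'],s['dq'])
C=(camera_params('wrist')['K'],wristT(s))
p=proj(place([.5645,-.0841,.055],[(-14,-75,56),(-14,75,56),(127,-75,50),(127,75,50),(6.5,-75,50),(6.5,75,50),(0,37,51)]),*C);print(p)
x,y=int(p[:6,0].min())-12,max(int(p[:,1].min())-12,0);w=min(200,512-x);h=int(p[:,1].max())+14-y
k=4;print(x,y,w,h)
c=cv2.resize(a[y:y+h,x:x+w],None,fx=k,fy=k,interpolation=cv2.INTER_CUBIC)
for u in range(0,w,10):
    for v in range(0,h,10): cv2.circle(c,(u*k+k//2,v*k+k//2),1,(0,0,255),-1)
cv2.imwrite('pics/w2z.png',c[:600,:800])
E
```

```text
[ 0.5592 -0.1044  0.2037] [-0.2389 -3.46   -4.6878  0.0449  2.2138 -0.0458]
[[254.3692 223.167 ]
 [247.381   88.4992]
 [371.8334 216.5651]
 [384.0362  82.322 ]
 [271.3953 220.4442]
 [267.2883  87.8985]
 [262.4615 125.7028]]
235 70 200 167
```

View pics/w2z.png

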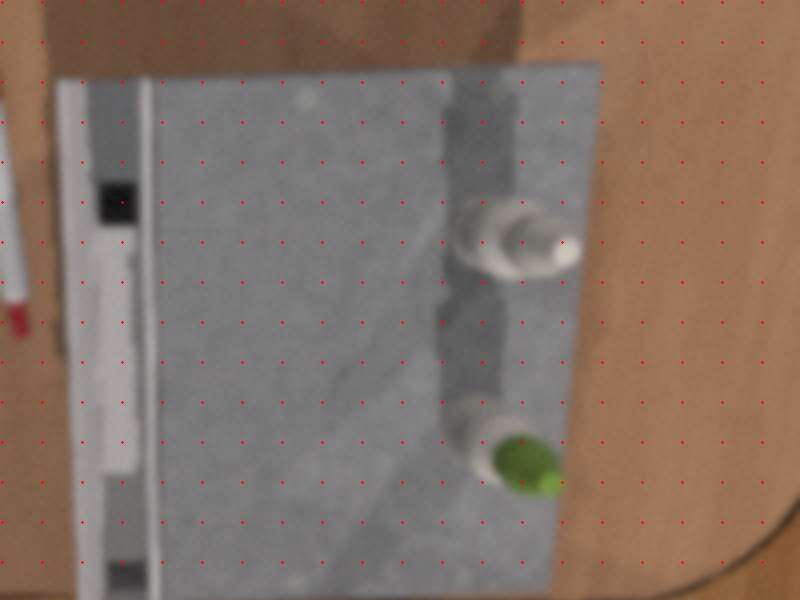

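```bash
python3 - <<'E'
from h import *
C=(camera_params('wrist')['K'],np.load('w2.npz')['T']);C1=(C[0],np.load('w1.npz')['T'])
sh=[((-14,75,56),(248.75,89.5)),((127,75,50),(385,85.5)),((127,-75,50),(371.8,217.5)),((6.5,75,50),(269.5,89.5)),((6.5,-75,50),(271.3,219)),((-5.5,37,51),(259.3,125.75)),((5.5,37,51),(268.75,125.75))]
for o in (sh,sh[:1]+sh[3:],[sh[0]]+sh[3:5]):
    x,e=fit([(C,o)],[.5645,-.084,.05]);print(x,np.degrees(x[2]));print(e.round(1).tolist())
# vial bases at z=50
def ray(u,v,z):
    d=np.linalg.inv(C[0])@[u,v,1];d=C[1][:3,:3]@(d*[1,-1,-1]);t=(z-C[1][2,3])/d[2];return C[1][:3,3]+t*d
for cx,cy in((475,228),(465,420)): print(ray(235+cx/4,70+cy/4,.055))
E
```

```text
[ 0.5654 -0.0847  0.0427] 2.444801541621066
[[0.4, -0.6], [0.6, -1.0], [-0.2, 0.8], [-0.4, -0.9], [0.1, 2.0], [-0.7, 0.7], [0.1, 0.3]]
[ 0.5655 -0.0846  0.0427] 2.4465934482990486
[[0.5, -0.7], [-0.3, -1.1], [0.2, 1.9], [-0.6, 0.6], [0.2, 0.2]]
[ 0.5654 -0.0851  0.0427] 2.4466971527399664
[[0.4, -0.2], [-0.5, -0.6], [0.1, 2.3]]
[ 0.6596 -0.0472  0.055 ]
[ 0.6631 -0.0998  0.055 ]
```

Emit:
arm_command(increments=[[[0,0,-0.4],[0.3,-6,0],1],[[0,0,0],[0.3,-6,0],1],[[0,0,0],[0,-0.6,3],1],[[0,0,0],[0,0,0],1]])

```text
clock: 4.12
position: [0.4342, -0.1013, 0.177]
orientation: [[-0.017, 1.0, 0.001], [1.0, 0.017, -0.001], [-0.001, 0.001, -1.0]]
force: [0.2, 0.5, 0.3]
width: 0.088
gripper_force: 0.0
```

Emit:
arm_command(increments=[[[0,0,0],[0.3,-0.1,4],1],[[0,0,0],[0,0,4],1],[[0,0,0],[0,0,4],1],[[0,0,0],[0,0,1],1],[[0,0,0],[0,0,0],1]])

```text
clock: 4.75
position: [0.4346, -0.0988, 0.0468]
orientation: [[-0.018, 1.0, 0.001], [1.0, 0.018, -0.001], [-0.001, 0.001, -1.0]]
force: [-0.3, -0.1, 0.1]
width: 0.088
gripper_force: 0.0
```

Emit:
arm_command(increments=[[[0,0,0],[0,0,0],-1],[[0,0,0],[0,0,0],-1],[[0,0,0],[0,0,0],-1],[[0,0,0],[0,0,0],-1],[[0,0,0],[0,0,0],-1]])

```text
clock: 5.38
position: [0.4335, -0.0984, 0.0456]
orientation: [[-0.018, 1.0, 0.0], [1.0, 0.018, -0.0], [-0.0, 0.0, -1.0]]
force: [-0.1, 0.3, -0.5]
width: 0.0405
gripper_force: 0.0
```

Emit:
arm_command(increments=[[[0,0,0],[0,0,0],-1],[[0,0,0],[0,0,0],-1],[[0,0,0],[0,0,0],-1]])

```text
clock: 5.75
position: [0.4335, -0.0984, 0.0456]
orientation: [[-0.018, 1.0, -0.0], [1.0, 0.018, 0.0], [0.0, -0.0, -1.0]]
force: [-0.7, -0.1, -0.6]
width: 0.0101
gripper_force: 0.0
```

Emit:
arm_command(increments=[[[0,0,0],[0,0,0],-1],[[0,0,0],[0,0,0],-1],[[0,0,0],[0,0,0],-1]])

```text
clock: 6.12
position: [0.4335, -0.0984, 0.0456]
orientation: [[-0.018, 1.0, -0.0], [1.0, 0.018, 0.0], [0.0, -0.0, -1.0]]
force: [0.2, -0.9, -0.7]
width: 0.0077
gripper_force: 30.0
```

Emit:
arm_command(increments=[[[0,0,0],[0,0,-2],-1],[[0,0,0],[0,0,-4],-1],[[0,0,0],[0,0,-4],-1],[[0,0,0],[0,3,0],-1],[[0,0,0],[-0.3,4,0],-1]])

```text
clock: 6.75
position: [0.5043, -0.1002, 0.1463]
orientation: [[-0.018, 1.0, 0.001], [1.0, 0.018, -0.0], [-0.0, 0.001, -1.0]]
force: [-0.3, -0.1, -0.5]
width: 0.008
gripper_force: 30.0
```

Emit:
arm_command(increments=[[[0,0,0],[-0.3,4,0],-1],[[0,0,-1.4],[-0.3,2.3,0],-1],[[0,0,0],[0,0,0],-1],[[0,0,0],[0,0,0],-1]])

```text
clock: 7.25
position: [0.5658, -0.1049, 0.1454]
orientation: [[-0.042, 0.999, -0.001], [0.999, 0.042, 0.0], [0.0, -0.001, -1.0]]
force: [0.7, -0.4, -1.0]
width: 0.0075
gripper_force: 30.0
```

```bash
python3 - <<'E'
from h import *
s=r.observe();print(s['position'],s['orientation'],s['clock'],s['width'],s['gripper_force'])
a=get_image('wrist');d=get_image('side');sc=get_image('scene');cv2.imwrite('pics/d3.png',d);cv2.imwrite('pics/w3.png',a);cv2.imwrite('pics/s3.png',sc)
k=4
c1=cv2.resize(d[150:280,200:300],None,fx=k,fy=k,interpolation=cv2.INTER_CUBIC)
c2=cv2.resize(a[60:190,215:315],None,fx=k,fy=k,interpolation=cv2.INTER_CUBIC)
cv2.imwrite('pics/c3.png',np.hstack([c1,c2]))
E
```

```text
[ 0.5658 -0.1049  0.1454] [[-0.0419  0.9991 -0.001 ]
 [ 0.9991  0.0419  0.0003]
 [ 0.0004 -0.001  -1.    ]] 7.25 0.007533754372331898 29.999840506352484
```

View pics/c3.png

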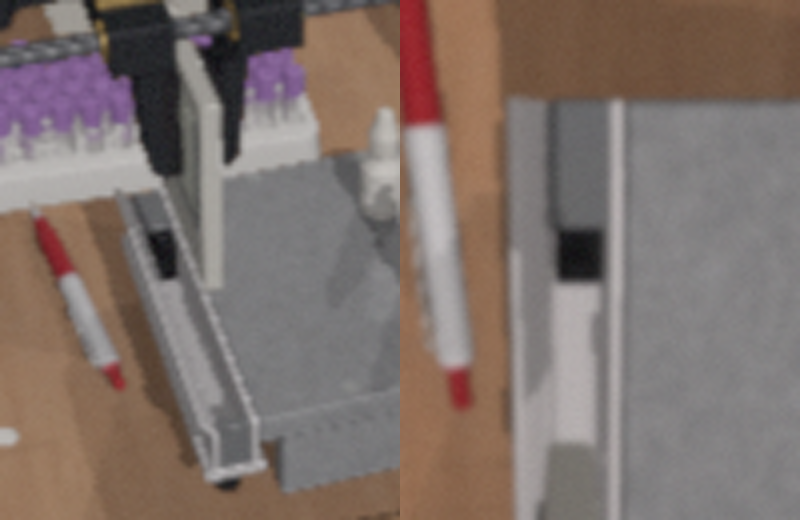

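The left (side) view shows the holder held upright above the channel, card to the robot; the right (wrist) view gives a closer look at the channel: flare corner (510,98), back-wall inner edge at x≈608, clip near edge at row 281. I'll refine the shelf pose.

```bash
python3 - <<'E'
from h import *
s=r.observe();C=(camera_params('wrist')['K'],wristT(s))
sh=[((-14,75,56),(242.1,84.1)),((6.5,75,50),(266.6,84.6)),((-5.5,37,51),(254.6,129.9)),((5.5,37,51),(265.1,129.9))]
for o in (sh,):
    x,e=fit([(C,o)],[.5655,-.0847,.043]);print(x,np.degrees(x[2]));print(e.round(1).tolist())
q=[.5655,-.0847,.0427]
print(proj(place(q,[(6.5,y,50) for y in(75,0,-25)]),*C), "obs x ~266.6..267.1")
# back wall line x-intersections with z=.05 plane
def ray(u,v,z):
    d=np.linalg.inv(C[0])@[u,v,1];d=C[1][:3,:3]@(d*[1,-1,-1]);t=(z-C[1][2,3])/d[2];return C[1][:3,3]+t*d
print(ray(266.6,84.6,.05),ray(267.0,188,.05),ray(242.1,84.1,.056),ray(254.6,129.9,.051),ray(265.1,129.9,.051))
# holder top corners predicted in wrist
h=[(x,y,.1454+.0504) for x,y in((.5658-.004,-.07),(.5658+.004,-.07))];print(proj(h,*C))
# side view holder bottom corner -y: predicted
D=cam('side');print(proj(place([.5658,-.1049,.042],[(4,-35,105.8),(-4,-35,105.8)]),*D),'obs (card side,back) bottoms at', [200+205/4,150+288/4],[200+222/4,150+286/4])
E
```

```text
[ 0.5672 -0.0849  0.0615] 3.521258680048589
[[-0.2, -0.3], [0.2, -0.8], [-1.0, 0.7], [1.0, 0.5]]
[[266.4336  83.605 ]
 [265.7376 171.1616]
 [265.5333 196.8711]] obs x ~266.6..267.1
[ 0.569  -0.0103  0.05  ] [ 0.574  -0.1006  0.05  ] [ 0.5488 -0.0111  0.056 ] [ 0.5604 -0.0476  0.051 ] [ 0.5695 -0.0473  0.051 ]
[[252.5087 222.2988]
 [273.0904 223.0737]]
[[255.176  222.1959]
 [250.1492 223.2031]] obs (card side,back) bottoms at [251.25, 222.0] [255.5, 221.5]
```

Emit:
arm_command(increments=[[[0,0,-0.4],[0,0.14,0],-1],[[0,0,0],[0,0,3],-1],[[0,0,0],[0,0,2.2],-1],[[0,0,0],[0,0,0],-1]])

```text
clock: 7.9
position: [0.5672, -0.1047, 0.0925]
orientation: [[-0.049, 0.999, -0.003], [0.999, 0.049, 0.001], [0.001, -0.003, -1.0]]
force: [-0.2, -0.3, 0.7]
width: 0.0079
gripper_force: 30.0
```

Emit:
arm_command(increments=[[[0,0,0],[0,0,0.5],-1],[[0,0,0],[0,0,0.5],-1],[[0,0,0],[0,0,0],-1]])

```text
clock: 8.28
position: [0.568, -0.105, 0.0836]
orientation: [[-0.049, 0.999, -0.0], [0.999, 0.049, 0.0], [0.0, -0.0, -1.0]]
force: [-0.7, -0.2, -0.7]
width: 0.008
gripper_force: 30.0
```

Emit:
arm_command(increments=[[[0,0,0],[0,0,0.7],-1],[[0,0,0],[0,0,0.6],-1],[[0,0,0],[0,0,0],-1],[[0,0,0],[0,0,0],-1]])

```text
clock: 8.78
position: [0.5681, -0.105, 0.0706]
orientation: [[-0.049, 0.999, 0.0], [0.999, 0.049, -0.0], [-0.0, 0.0, -1.0]]
force: [0.2, 0.4, -1.1]
width: 0.0078
gripper_force: 30.0
```

Emit:
arm_command(increments=[[[0,0,0],[0,0,0.2],-1],[[0,0,0],[0,0,0.1],-1],[[0,0,0],[0,0,0],-1]])

```text
clock: 9.15
position: [0.568, -0.105, 0.0676]
orientation: [[-0.049, 0.999, -0.0], [0.999, 0.049, -0.0], [-0.0, -0.0, -1.0]]
force: [0.6, -0.4, 0.0]
width: 0.0079
gripper_force: 30.0
```

Lateral forces are near zero. The floor is about 2 mm further down.

Emit:
arm_command(increments=[[[0,0,0],[0,0,0.1],-1],[[0,0,0],[0,0,0.1],-1],[[0,0,0],[0,0,0],-1]])

```text
clock: 9.52
position: [0.5681, -0.105, 0.0656]
orientation: [[-0.049, 0.999, 0.0], [0.999, 0.049, -0.0], [-0.0, 0.0, -1.0]]
force: [-0.4, 0.6, -0.1]
width: 0.0079
gripper_force: 30.0
```

Emit:
arm_command(increments=[[[0,0,0],[0,0,0.05],-1],[[0,0,0],[0,0,0],-1]])

```text
clock: 9.78
position: [0.5681, -0.105, 0.0656]
orientation: [[-0.049, 0.999, 0.0], [0.999, 0.049, -0.0], [-0.0, 0.0, -1.0]]
force: [-2.0, 0.8, 4.7]
width: 0.0075
gripper_force: 30.0
```

Emit:
arm_command(increments=[[[0,0,0],[0.6,0,0],-1],[[0,0,0],[0.6,0,0],-1],[[0,0,0],[0.6,0,0],-1],[[0,0,0],[0,0,0],-1]])

```text
clock: 10.28
position: [0.5676, -0.0863, 0.0656]
orientation: [[-0.05, 0.999, 0.001], [0.999, 0.05, -0.0], [-0.0, 0.001, -1.0]]
force: [0.0, 0.6, 6.2]
width: 0.0077
gripper_force: 30.0
```

Emit:
arm_command(increments=[[[0,0,0],[0.3,0,0],-1],[[0,0,0],[0.3,0,0],-1],[[0,0,0],[0.3,0,0],-1],[[0,0,0],[0,0,0],-1]])

```text
clock: 10.78
position: [0.5672, -0.0784, 0.0656]
orientation: [[-0.05, 0.999, 0.002], [0.999, 0.05, -0.002], [-0.002, 0.002, -1.0]]
force: [-0.0, -4.4, 5.0]
width: 0.0077
gripper_force: 30.0
```

Emit:
arm_command(increments=[[[0,0,0],[0.3,0,0],-1],[[0,0,0],[0.2,0,0],-1],[[0,0,0],[0,0,0],-1]])

```text
clock: 11.15
position: [0.567, -0.0738, 0.0656]
orientation: [[-0.05, 0.999, 0.002], [0.999, 0.05, -0.002], [-0.002, 0.002, -1.0]]
force: [0.2, -7.2, 5.8]
width: 0.0074
gripper_force: 30.0
```

Emit:
arm_command(increments=[[[0,0,0],[0.2,0,0],-1],[[0,0,0],[0,0,0],-1],[[0,0,0],[0,0,0],-1]])

```text
clock: 11.52
position: [0.567, -0.072, 0.0657]
orientation: [[-0.05, 0.999, 0.002], [0.999, 0.05, -0.002], [-0.003, 0.002, -1.0]]
force: [0.7, -8.8, 4.9]
width: 0.0079
gripper_force: 30.0
```

Emit:
arm_command(increments=[[[0,0,0],[0.1,0,0],-1],[[0,0,0],[0,0,0],-1]])

```text
clock: 11.78
position: [0.5669, -0.0711, 0.0657]
orientation: [[-0.05, 0.999, 0.002], [0.999, 0.05, -0.003], [-0.003, 0.002, -1.0]]
force: [-0.4, -8.1, 3.6]
width: 0.0079
gripper_force: 30.0
```

Emit:
arm_command(increments=[[[0,0,0],[0.1,0,0],-1],[[0,0,0],[0,0,0],-1]])

```text
clock: 12.02
position: [0.5669, -0.0706, 0.0658]
orientation: [[-0.05, 0.999, 0.002], [0.999, 0.05, -0.004], [-0.004, 0.002, -1.0]]
force: [0.3, -11.0, 4.9]
width: 0.0079
gripper_force: 30.0
```

Emit:
arm_command(increments=[[[0,0,0],[0.1,0,0],-1],[[0,0,0],[0,0,0],-1]])

```text
clock: 12.28
position: [0.5669, -0.0705, 0.0658]
orientation: [[-0.05, 0.999, 0.002], [0.999, 0.05, -0.005], [-0.005, 0.002, -1.0]]
force: [-0.0, -15.6, 4.2]
width: 0.0075
gripper_force: 30.0
```

The TCP has stalled at y = -0.0705 while the force rises, which indicates the hard stop. I'll verify by image.

```bash
python3 - <<'E'
from h import *
s=r.observe();print(s['position'],s['force'],s['clock'])
k=4;d=get_image('side');sc=get_image('scene')
c1=cv2.resize(d[150:280,200:300],None,fx=k,fy=k,interpolation=cv2.INTER_CUBIC)
c2=cv2.resize(sc[130:260,240:340],None,fx=k,fy=k,interpolation=cv2.INTER_CUBIC)
cv2.imwrite('pics/c4.png',np.hstack([c1,c2]))
E
```

```text
[ 0.5669 -0.0705  0.0658] [ -0.0474 -15.6      4.2326] 12.275
```

View pics/c4.png

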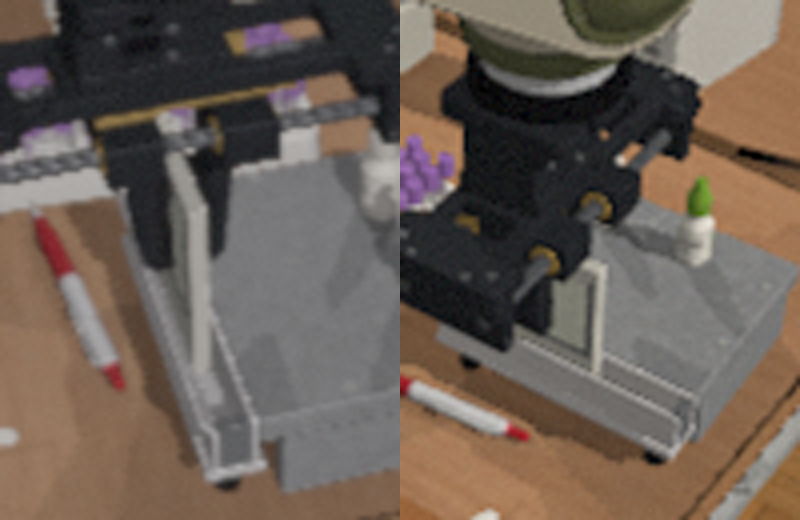

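Both views show the holder standing in the channel (about (195,370) left, (598,370) right), card out, and the green-cap bottle undisturbed. The white-cap bottle shows only at the edge of the left view, in place. The final TCP position matches the predicted fully-in position (-0.0707). Handing in.

Emit:
arm_command(increments=[[[0,0,0],[0.05,0,0],-1],[[0,0,0],[0,0,0],-1],[[0,0,0],[0,0,0],-1],[[0,0,0],[0,0,0],-1]])

```text
clock: 12.88
position: [0.567, -0.0704, 0.0659]
orientation: [[-0.05, 0.999, 0.002], [0.999, 0.05, -0.006], [-0.006, 0.002, -1.0]]
force: [-0.6, -17.8, 4.9]
width: 0.0077
gripper_force: 30.0
```

```bash
python3 -c "
from rig import r,hand_in
s=r.observe();print(s['position'],s['force'],s['gripper_force'],s['clock'])
print(hand_in())"
```

```text
[ 0.5669646  -0.07040671  0.06589393] [ -0.60510222 -17.77877437   4.92426491] 30.000591943971813 12.875
the job is handed in; nothing more can be done
None
```

I handed the job in at 12.9 s: the label holder is in the channel with its card facing out, still gripped and holding the clip against its hard stop at about 18 N, and I saw no sign of either bottle being disturbed.

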